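# Clip the cordless grabber probe onto the power unit's terminal post

## Task

Pick up the cordless grabber probe by squeezing its two upright tabs together, which pushes the hook out of its nose, and carry it to the power unit. Pass the open hook round the taller post, the one with the round head, with the probe lying level on the deck of the unit, then let go so that the spring grips the post between hook and nose. Leave the bottle, the pot and the dishes alone.

Things in the scene. Friction and masses are not known exactly. Their poses are not given: they have to be found in the camera images.
- probe_barrel (a point): Loose grabber probe, grey plastic, 0.2 kg, lying flat on the bench: centre of its barrel, a box 95 mm long, 36 wide, 28 high; this point is 14 above the flat underside. Axes of all probe points: x forwards to the hook, y left, z up. Two upright tabs stand above it for squeezing; a steel hook is at the front.
- probe_grip (a point): Grasp point of the probe, 54 mm above its underside, midway between its tabs' outer faces (x = +30 and -30 at rest). Tabs: 6 thick, 34 wide, tops 76 above the underside. Front tab is fixed to the barrel; rear tab is the plunger, behind the barrel. Grasp from above, a finger outside each; barrel top (28 up) lies under the front finger. Squeezed fully: faces 36 apart. Point fixed to barrel.
- probe_nose (a point): Centre of the barrel's flat front face (nose), 97 mm ahead of probe_grip, 14 above the underside; same axes. The pocket between nose and hook finger is 2 mm deep at rest and 26 with the plunger fully pressed (22 at the barb), and 20 wide (y from -10 to +10). It is open to the right (-y), above and below.
- hook_finger (a point): Middle of the inner (rear) face of the hook's cross finger; moves with the plunger. The hook is a flat steel L in the horizontal plane, 12 mm high: its stem leaves the nose on the left (inner face at y = +10 of the probe), its finger, 30 long and 6 thick, spans y = +16 to -14, and its right-hand end has a barb 4 mm square that points back to the nose.
- plunger (a joint): Travel of the plunger and hook, m: 0 at rest (hook drawn in), 0.024 fully pressed (hook out). A spring pushes it back: about 5 N at 0, 11 N at 0.024. Gripping a 12 mm post it reads about 0.010.
- unit: The fixed power unit: a white box, 220 mm along its x, 260 along its y, flat top deck 45 mm high; origin under its centre. The two steel posts stand on the deck 50 mm ahead (+x) of its centre, at y = +60 and -60; which is which varies. The deck is otherwise free.
- tall_post_neck (a point): Point on the axis of the taller upright fixed steel post, 14 mm above the deck. The shank is 12 mm in diameter; a round head 26 mm in diameter covers the top, from 48 to 60 mm above the deck, too wide to drop into the hook's pocket.
- short_post: The other fixed upright steel post: a plain pin of 12 mm diameter, 36 mm high, no head. Origin at its foot on the deck. Not to be clipped.
- reagent: Bystander: loose bottle with a screw cap, 72 mm diameter, 170 high, left of the unit; origin under its centre.
- pot: Bystander: loose steel pot, 70 mm diameter, 70 high, ahead and to the right of the bench; origin under its centre.
- dishes: Bystander: loose stack of lidded dishes, 70 mm diameter, 40 high, near the robot; origin under its centre.
Mind the look-alikes: they are no part of the job. There is more than one size of the part that bears probe_barrel; the job needs the largest.

How it is judged:
By the outcome, as a careful person would: the job done as asked, in the order asked, and still so for the second after the job is handed in, with the robot touching nothing.
It also fails if it takes over 43 s, if anything falls off the work surface, if the arm or the gripper's body presses on something with over 40 N, if the wrist force passes 120 N, or if a joint passes its speed limit or range.

## Robot

A 7-joint arm with a two-finger parallel gripper is mounted at the origin on the work surface. World frame = base frame: x ahead of the robot, y to its left, z up, the work surface at z = 0. Lengths are in m, angles in degrees, forces in N, time in s.
With the tool pointing down it reaches from about 0.425 to 0.925 m from the base axis. Payload 6.8 kg.
Tool frame: the origin (TCP) lies on the mounting face of the last link; the fingertips stand 182 mm ahead of it and the grasp point (between the pads) lies 163 mm ahead of it; z points along the fingers, y is the line along which they close (so a half turn about z gives the same grasp; the last joint's range is limited). The gripper opens to 88 mm and grips with 3 to 60 N. Pads are 20 mm wide; open, the fingers measure 115 mm over their backs; the gripper's body (75 mm by 178 mm) begins 61 mm behind the grasp point.
Start: joints at [-82.97, 27.33, 1.283, 89.118, -0.659, 63.558, -4.761], TCP at [0.154, 0.657, 0.405] pointing down, gripper open.
Joint ranges: [-169.35, 169.35], [-19.33, 120.38], [-80.79, 83.38], [13.8, 139.57], [-78.32, 258.32], [9.67, 109.79], [-169.56, 169.56]. Speed limits (degrees/s): [136.94, 136.94, 180, 180, 180, 180, 180].

## Interface

Orientations are given as a 3x3 rotation matrix whose columns are the frame's x, y, z axes.
In Python, from station import ctrl gives the robot as it stands. The module is installed in compiled form; this text tells all that it offers.
- The arm moves only by the shell command python3 -m pendant 'ROWS'. ROWS is JSON, a list of rows, each a list of 7 numbers: the closure, from -1 (fully open) to 1 (shut), then the shift along the tool's x, y, z in cm, then the turn, a rotation vector about the tool's x, y, z in rad. In form: [[jaw, tx, ty, tz, ax, ay, az], ...]. A call has 1 to 5 rows; each row shifts and turns the commanded pose from where the row before left it, along the tool's axes as they then stand; what a row does not reach is not made up. A row lasts 1/10 s, in which the tool goes at most 50 mm and 8.59 degrees, less where a joint would pass 70% of its speed; a pose out of reach is approached as far as the arm can. A call with a gripper value outside its range is refused whole. The fingers move at their own pace and stop on an object; the grip force is fixed at half the most. Time passes only in rows, so rows that do not move let the fingers close. It gives the time, the measured TCP pose, the force and the opening at its end, in the units of the state.
- ctrl.state(): the state, without advancing time (a new reading comes with each control period).
- ctrl.capture(name): name is "scene" or "side" or "wrist"; returns a dict with "frame" (480x640x3 uint8, red, green, blue), "fx", "fy", "cx", "cy" (pixels), "R" (3x3) and "t" (3): a world point X has camera coordinates R X + t. Camera axes: x right, y down, z forward; pixel columns grow to the right and rows downward; lengths in m; the calibration is good to about 2 mm. A picture is of the moment at which its call begins. There is no depth.
- ctrl.close_job(): hands the job in, once; it reports no verdict.
The state is a dict: "time_s": time; "qpos": joint angles; "joint_velocities": joint speeds; "effort": joint torques, N m; "position": TCP position; "tcp_rot": TCP orientation; "wrist_force": force on the tool from outside, world axes, zero at the start; "torque": the same for the moment, N m; "gripper_width": finger opening in m.
Only numpy, scipy, OpenCV 4.12 (cv2) and the standard library are available. Lean on these libraries where they do the work, as an engineer would, in place of code of your own. Each camera call takes 0.05 s, during which the arm holds its last target. There are 200 camera calls.

## Working session

There is one attempt and no reset: what is moved stays moved. The work goes in short steps, Python scripts to look and compute and a shell command to move; the robot and the scene stay as the last step left them, time stands still between calls to the robot, and variables do not carry over. Pictures are saved under pics/ and viewed, on a budget of 13 in all, crops included, one or two more only if the job needs it, and the job is handed in when it is done.

```bash
mkdir -p pics; cat > h.py <<'E'
from station import ctrl
import numpy as np, cv2, json
def cap(n,f):
    c=ctrl.capture(n); cv2.imwrite(f'pics/{f}.png',c['frame'][:,:,::-1])
    json.dump({k:np.asarray(c[k]).tolist() for k in ('fx','fy','cx','cy','R','t')},open(f'pics/{f}.json','w'))
def ray(f,u,v):
    c=json.load(open(f'pics/{f}.json'));R=np.array(c['R']);t=np.array(c['t'])
    return -R.T@t, R.T@np.array([(u-c['cx'])/c['fx'],(v-c['cy'])/c['fy'],1])
def onz(f,u,v,z):
    o,d=ray(f,u,v); return (o+d*(z-o[2])/d[2]).round(4)
def tri(*obs):
    A=0;b=0
    for f,u,v in obs:
        o,d=ray(f,u,v);d/=np.linalg.norm(d);P=np.eye(3)-np.outer(d,d);A=A+P;b=b+P@o
    return np.linalg.solve(A,b).round(4)
def proj(f,X):
    c=json.load(open(f'pics/{f}.json'));p=np.array(c['R'])@np.array(X)+np.array(c['t'])
    return (round(c['fx']*p[0]/p[2]+c['cx'],1),round(c['fy']*p[1]/p[2]+c['cy'],1))
def crop(f,g,x0,y0,w,h,s):
    im=cv2.imread(f'pics/{f}.png')[y0:y0+h,x0:x0+w];cv2.imwrite(f'pics/{g}.png',cv2.resize(im,None,fx=s,fy=s,interpolation=cv2.INTER_CUBIC))
E
python3 - <<'E'
from h import *
for n in ('scene','side','wrist'): cap(n,n+'0'); print(n,ray(n+'0',320,240))
s=ctrl.state();print(s['time_s'],s['position'],s['tcp_rot'],s['gripper_width'],s['wrist_force'])
E
```

```text
scene (array([1.33500032, 0.34312944, 0.83034415]), array([-0.69138035, -0.26514326, -0.67209039]))
side (array([ 0.32717209, -0.67867519,  0.93554339]), array([ 0.18628698,  0.61841076, -0.76350818]))
wrist (array([0.07581087, 0.67477296, 0.38287113]), array([ 0.28133276, -0.05617348, -0.9580511 ]))
0.15 [0.15436004 0.65692194 0.40392108] [[-9.73489522e-01  2.28731545e-01 -1.78228917e-04]
 [ 2.28731578e-01  9.73488634e-01 -1.32044454e-03]
 [-1.28523496e-04 -1.32620551e-03 -9.99999112e-01]] 0.08800487150809662 [-0.98270434  0.54381135 -0.27506726]
```

View pics/scene0.png

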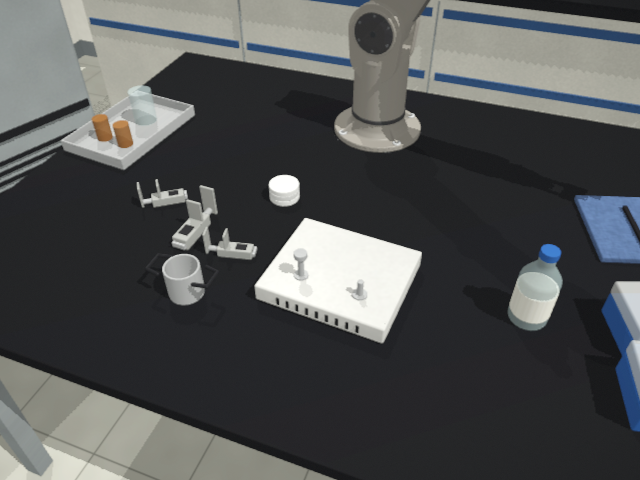

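View pics/side0.png

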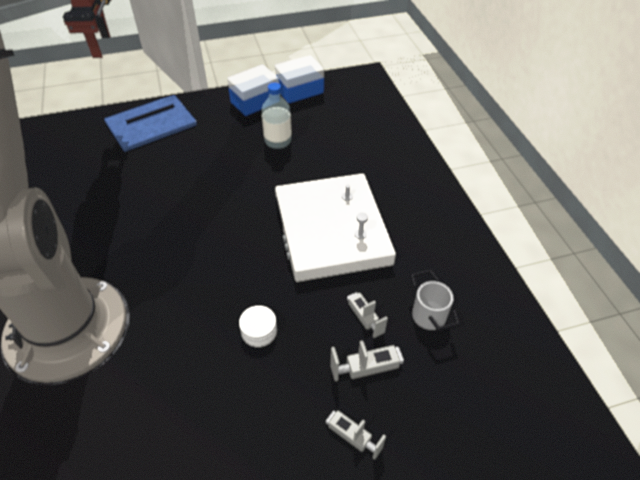

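The scene view shows three probes, at (165,198), (195,225) and (232,248). In the side view they are at (355,432), (368,360) and (366,312). The middle one looks largest, and the headed post is at (300,262) in the scene view and (362,225) in the side view. I'll check with a close crop.

```bash
python3 - <<'E'
from h import *
crop('side0','a',310,270,150,200,4)
a=cv2.imread('pics/a.png')[:600]
crop('scene0','b',120,170,150,100,5);b=cv2.imread('pics/b.png')
crop('side0','s1',320,320,100,75,8);crop('scene0','s2',160,170,107,75,7)
a=cv2.imread('pics/s1.png')[:300*2];b=cv2.imread('pics/s2.png')
a=cv2.resize(a,(400,300));cv2.imwrite('pics/s1.png',cv2.imread('pics/s1.png'))
crop('side0','L',325,335,90,55,8)   # 720x440
crop('scene0','M',165,180,80,75,8)  # 640x600
E
```

```text
(no output)
```

View pics/L.png

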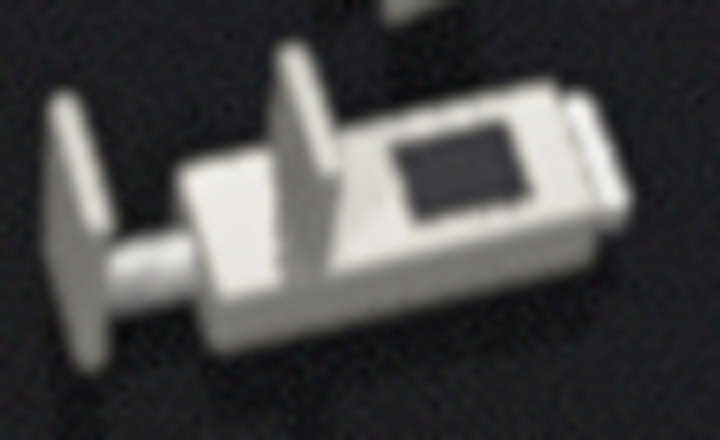

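View pics/M.png

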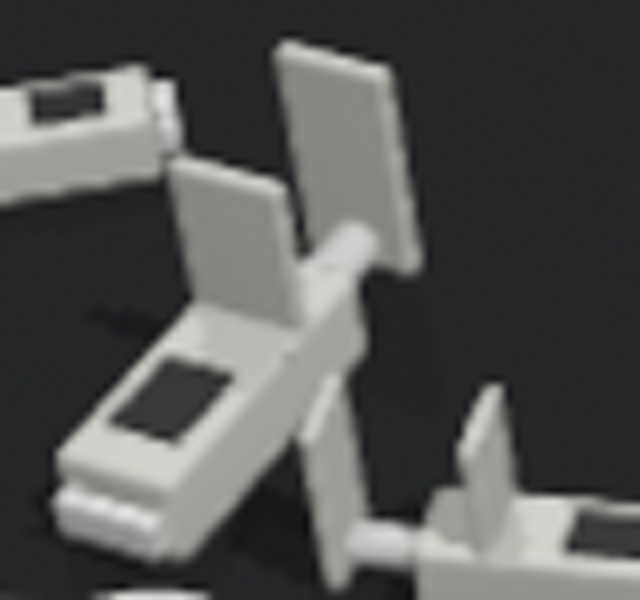

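```bash
python3 - <<'E'
from h import *
c=lambda x0,y0,u,v:(x0+(u+.5)/8-.5,y0+(v+.5)/8-.5)
L=lambda u,v:('side0',*c(325,335,u,v)); M=lambda u,v:('scene0',*c(165,180,u,v))
print('barrel top side: RL RR FR FL');B=[onz(*L(*p),.028) for p in [(180,165),(213,297),(597,212),(555,83)]];print(B)
print('front edge scene FR,FL ',onz(*M(62,460),.028),onz(*M(180,490),.028))
print('tabs tri: front L,R; rear L,R')
T=[tri(L(293,45),M(285,190)),tri(L(330,170),M(178,160)),tri(L(62,95),M(385,72)),tri(L(105,230),M(285,45))];print(T)
B=np.array(B);d=(B[2]+B[3]-B[0]-B[1])/2;print('len',np.linalg.norm(d),'w',np.linalg.norm(B[0]-B[1]),np.linalg.norm(B[2]-B[3]),'yaw',np.degrees(np.arctan2(d[1],d[0])),'c',B.mean(0))
T=np.array(T);e=(T[0]+T[1]-T[2]-T[3])/2;print('tabs',np.linalg.norm(e),np.degrees(np.arctan2(e[1],e[0])),T.mean(0))
print('unit side',[onz('side0',*p,.045) for p in [(275,188),(363,176),(395,262),(296,275)]])
print('unit scene',[onz('scene0',*p,.045) for p in [(309,222),(421,251),(381,330),(260,289)]])
print('tall head',tri(('side0',362,217),('scene0',300,254)),'foot',onz('side0',361,236,.045),onz('scene0',301,276,.045))
print('short foot',onz('side0',348,201,.045),onz('scene0',360,295,.045))
crop('side0','U',330,170,80,80,7);crop('scene0','V',270,230,110,80,7)
a=cv2.imread('pics/U.png');b=cv2.imread('pics/V.png')
E
```

```text
barrel top side: RL RR FR FL
[array([ 0.5173, -0.2308,  0.028 ]), array([ 0.514, -0.265,  0.028]), array([ 0.6073, -0.2698,  0.028 ]), array([ 0.6103, -0.2353,  0.028 ])]
front edge scene FR,FL  [ 0.6097 -0.2664  0.028 ] [ 0.609  -0.2314  0.028 ]
tabs tri: front L,R; rear L,R
[array([ 0.5409, -0.2321,  0.076 ]), array([ 0.5389, -0.2648,  0.0759]), array([ 0.4869, -0.2309,  0.0772]), array([ 0.4855, -0.264 ,  0.0761])]
len 0.0932659905860652 w 0.034358841656842866 0.03463018914184557 yaw -2.8578035250925535 c [ 0.562225 -0.250225  0.028   ]
tabs 0.05371387157895068 -1.0668372052230815 [ 0.51305 -0.24795  0.0763 ]
unit side [array([0.4874, 0.2276, 0.045 ]), array([0.7024, 0.2091, 0.045 ]), array([ 0.6796, -0.0599,  0.045 ]), array([ 0.47  , -0.0346,  0.045 ])]
unit scene [array([ 0.4825, -0.0084,  0.045 ]), array([0.487, 0.233, 0.045]), array([0.707 , 0.2147, 0.045 ]), array([ 0.6932, -0.0231,  0.045 ])]
tall head [0.6343 0.0343 0.1012] foot [0.6344 0.0286 0.045 ] [0.6352 0.0356 0.045 ]
short foot [0.6407 0.1386 0.045 ] [0.642  0.1556 0.045 ]
```

The middle probe's barrel measures 93 mm long and its tab tops sit at z = 76 mm, so it is the large one. Grip is at about (0.513, -0.248) with yaw about -2.5°. I'm swinging the arm over now.

```bash
for i in 1 2 3; do :; done
python3 -m pendant '[[-1,-5,0,0,0,0,0.074],[-1,-5,0,0,0,0,0.074],[-1,-5,0,0,0,0,0.074],[-1,-5,0,0,0,0,0.074],[-1,-5,0,0,0,0,0.074]]'
python3 -m pendant '[[-1,-5,0,0,0,0,0.074],[-1,-5,0,0,0,0,0.074],[-1,-5,0,0,0,0,0.074],[-1,-5,0,0,0,0,0.074],[-1,-5,0,0,0,0,0.074]]'
python3 -m pendant '[[-1,-5,0,0,0,0,0.074],[-1,-5,0,0,0,0,0.074],[-1,-5,0,0,0,0,0.074],[-1,-5,0,0,0,0,0.074],[-1,0,0,0,0,0,0]]'
cat >> h.py <<'E'
def go(x,y,z,yaw):
    "translation rows first, in present tool axes (cm), and remaining turn"
    s=ctrl.state();R=np.array(s['tcp_rot']);p=np.array(s['position'])
    cur=np.degrees(np.arctan2(R[1,1],R[0,1]))
    print('t',s['time_s'],'p',p.round(4),'yaw',cur.round(2),'tilt',R[:,2].round(4),'F',np.round(s['wrist_force'],1),'w',s['gripper_width'])
    print('tool shift cm',(R.T@(np.array([x,y,z])-p)*100).round(2),'then az rad',np.radians(cur-yaw).round(4))
E
python3 - <<'E'
from h import *
cap('wrist','w1');cap('scene','sc1')
go(.513,-.248,.33,-2.5)
E
```

```text
time_s: 0.65
position: [0.3871, 0.5642, 0.4043]
tcp_rot: [[-0.823, 0.568, -0.0], [0.568, 0.823, -0.0], [-0.0, -0.0, -1.0]]
wrist_force: [0.2, 0.5, 0.2]
gripper_width: 0.0879
time_s: 1.15
position: [0.5688, 0.3944, 0.4042]
tcp_rot: [[-0.562, 0.827, -0.0], [0.827, 0.562, -0.0], [-0.0, -0.0, -1.0]]
wrist_force: [-0.1, 0.7, -0.4]
gripper_width: 0.0877
time_s: 1.65
position: [0.6639, 0.2099, 0.4049]
tcp_rot: [[-0.285, 0.958, 0.002], [0.958, 0.285, -0.006], [-0.006, 0.0, -1.0]]
wrist_force: [1.2, -0.8, -0.4]
gripper_width: 0.0876
t 1.75 p [0.6616 0.218  0.4044] yaw 17.24 tilt [-4.e-04 -5.e-04 -1.e+00] F [0.  1.2 0.3] w 0.0876948358390445
tool shift cm [-40.1  -28.     7.47] then az rad 0.3444
```

View pics/w1.png

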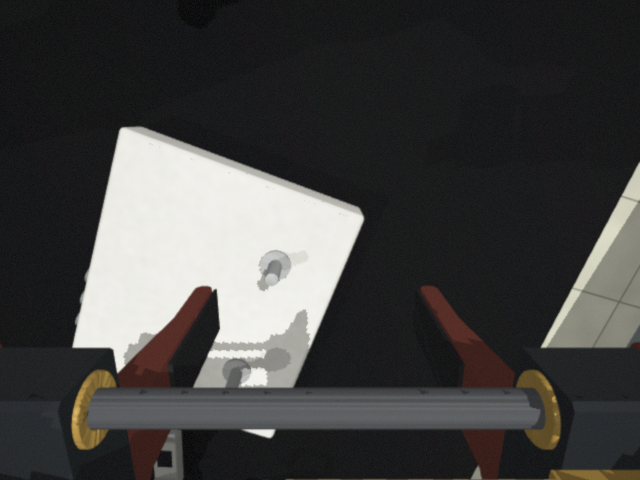

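The wrist view shows the unit with corners at about (122,128), (362,213) and (272,436), and posts near (274,265) and (236,372). I'll turn those into positions next, and also re-measure the posts in enlarged crops.

```bash
python3 - <<'E'
from h import *
for p in [(122,128),(361,210),(272,436),(275,262),(236,370)]: print(p,onz('w1',*p,.045),onz('w1',*p,.1))
for X in [(.635,.032,.045),(.635,.032,.105),(.642,.15,.045),(.642,.15,.081)]: print(X,proj('w1',X),proj('side0',X),proj('scene0',X))
a=cv2.resize(cv2.imread('pics/side0.png')[175:250,330:400],None,fx=5.7,fy=8,interpolation=2)
a=cv2.resize(cv2.imread('pics/side0.png')[180:250,330:380],None,fx=8,fy=8,interpolation=2) #400x560
b=cv2.resize(cv2.imread('pics/scene0.png')[240:310,285:335],None,fx=8,fy=8,interpolation=2)
cv2.imwrite('pics/posts.png',np.hstack([a,b]))
E
```

```text
(122, 128) [0.4912 0.2345 0.045 ] [0.5156 0.243  0.1   ]
(361, 210) [0.7006 0.2252 0.045 ] [0.691  0.2352 0.1   ]
(272, 436) [ 0.6881 -0.0322  0.045 ] [0.6804 0.0196 0.1   ]
(275, 262) [0.6412 0.1573 0.045 ] [0.6412 0.1783 0.1   ]
(236, 370) [0.6333 0.0359 0.045 ] [0.6345 0.0767 0.1   ]
(0.635, 0.032, 0.045) (np.float64(236.8), np.float64(373.7)) (np.float64(360.8), np.float64(234.8)) (np.float64(299.3), np.float64(275.5))
(0.635, 0.032, 0.105) (np.float64(223.5), np.float64(416.9)) (np.float64(362.6), np.float64(216.3)) (np.float64(298.4), np.float64(252.6))
(0.642, 0.15, 0.045) (np.float64(273.8), np.float64(269.4)) (np.float64(347.0), np.float64(197.5)) (np.float64(357.1), np.float64(294.2))
(0.642, 0.15, 0.081) (np.float64(269.4), np.float64(285.2)) (np.float64(347.7), np.float64(186.4)) (np.float64(357.9), np.float64(280.7))
```

View pics/posts.png

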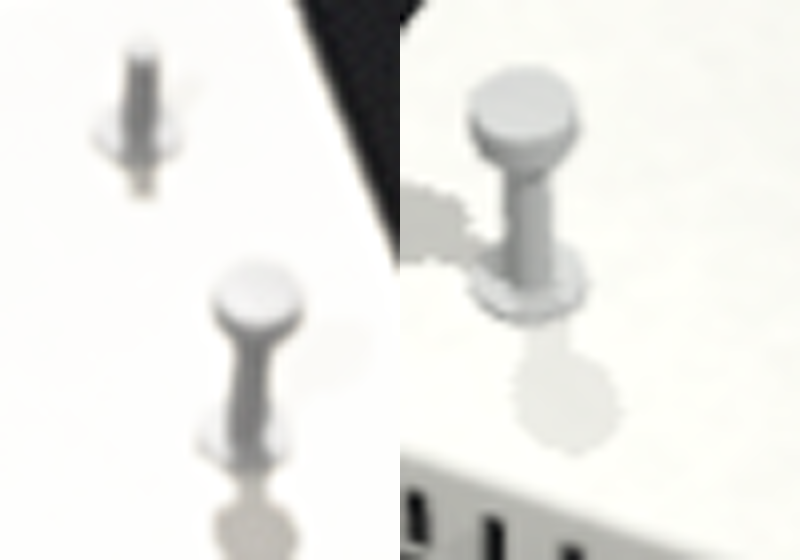

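```bash
python3 -m pendant '[[-1,-5,-3.5,0,0,0,0],[-1,-5,-3.5,0,0,0,0],[-1,-5,-3.5,0,0,0,0],[-1,-5,-3.5,0,0,0,0],[-1,-5,-3.5,0,0,0,0]]'
python3 -m pendant '[[-1,-5,-3.5,1,0,0,0],[-1,-5,-3.5,2,0,0,0],[-1,-5,-3.5,2,0,0,0],[-1,0,0,0,0,0,0.14],[-1,0,0,0,0,0,0.14]]'
python3 -m pendant '[[-1,0,0,0,0,0,0.065],[-1,0,0,0,0,0,0]]'
python3 -c "
from h import *
go(.513,-.248,.217,-2.5)"
```

```text
time_s: 2.25
position: [0.5848, -0.0177, 0.4046]
tcp_rot: [[-0.303, 0.953, -0.0], [0.953, 0.303, 0.001], [0.001, 0.0, -1.0]]
wrist_force: [0.6, -0.2, 0.6]
gripper_width: 0.0881
time_s: 2.75
position: [0.5416, -0.1562, 0.3649]
tcp_rot: [[-0.018, 1.0, -0.001], [1.0, 0.018, 0.001], [0.001, -0.001, -1.0]]
wrist_force: [0.5, -0.2, -0.7]
gripper_width: 0.0878
time_s: 2.95
position: [0.5427, -0.154, 0.3651]
tcp_rot: [[0.038, 0.999, -0.0], [0.999, -0.038, 0.001], [0.001, -0.0, -1.0]]
wrist_force: [0.5, 0.1, 0.7]
gripper_width: 0.0874
t 2.95 p [ 0.5427 -0.154   0.3651] yaw -2.17 tilt [-3.e-04  7.e-04 -1.e+00] F [0.5 0.1 0.7] w 0.08744111338653839
tool shift cm [-9.52 -2.6  14.81] then az rad 0.0057
```

The posts crop puts the tall post's head top at about (362,216) in the side view and (300.3,252.3) in the scene view. There is a thin flange at its foot. Going on with the grasp.

```bash
python3 -m pendant '[[-1,-4.8,-1.3,3,0,0,0],[-1,-4.7,-1.3,3,0,0,0],[-1,0,0,3,0,0,0.005],[-1,0,0,0,0,0,0],[-1,0,0,0,0,0,0]]'
python3 - <<'E'
from h import *
print('head',tri(('side0',361.8,216),('scene0',300.3,252.3)))
cap('wrist','w2');go(.513,-.248,.217,-2.5)
E
```

```text
time_s: 3.45
position: [0.5169, -0.236, 0.2835]
tcp_rot: [[0.042, 0.999, -0.001], [0.999, -0.042, 0.001], [0.001, -0.001, -1.0]]
wrist_force: [0.3, 0.3, 0.8]
gripper_width: 0.088
head [0.6334 0.0344 0.1046]
t 3.5 p [ 0.5174 -0.236   0.2843] yaw -2.43 tilt [ 1.1e-03  5.0e-04 -1.0e+00] F [ 0.  -0.1 -0.2] w 0.08816084314950838
tool shift cm [-1.22 -0.39  6.73] then az rad 0.0013
```

View pics/w2.png

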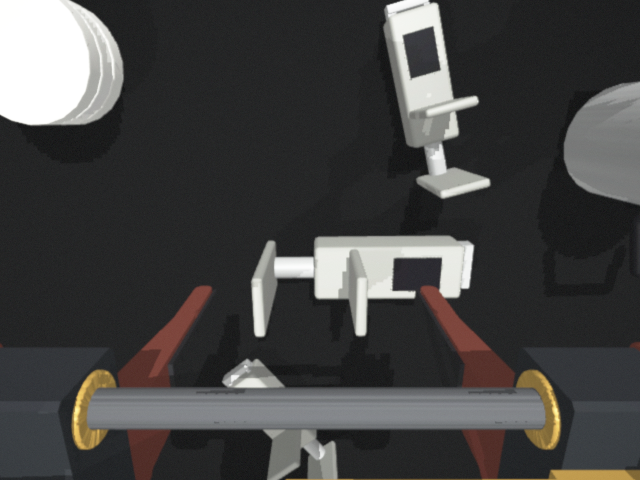

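The wrist view shows the large probe level between the fingers, with tab tops at about (262,330) and (358,330). The small probes are at (425,90) and (280,400). I'll compare the predicted tab points before descending.

```bash
python3 - <<'E'
from h import *
g=np.array([.513,-.248,0]);a=np.radians(-2.5);x=np.array([np.cos(a),np.sin(a),0]);y=np.array([-x[1],x[0],0])
for n,(u,v,z) in dict(barRL=(2,18,28),barRR=(2,-18,28),barFL=(97,18,28),barFR=(97,-18,28),rearTopL=(-27,17,76),rearTopR=(-27,-17,76),frTopL=(27,17,76),frTopR=(27,-17,76)).items(): print(n,proj('w2',g+(u*x+v*y+np.array([0,0,z]))/1000))
E
```

```text
barRL (np.float64(313.5), np.float64(247.3))
barRR (np.float64(313.6), np.float64(300.4))
barFL (np.float64(466.8), np.float64(247.5))
barFR (np.float64(460.6), np.float64(300.6))
rearTopL (np.float64(255.5), np.float64(277.9))
rearTopR (np.float64(258.3), np.float64(337.6))
frTopL (np.float64(362.5), np.float64(278.0))
frTopR (np.float64(360.2), np.float64(337.7))
```

The prediction agrees within about 2 px. Descending and squeezing.

```bash
python3 -m pendant '[[-1,-1.1,-0.4,1,0,0,0],[-1,0,0,2,0,0,0],[-1,0,0,2,0,0,0],[-1,0,0,1.7,0,0,0],[-1,0,0,0,0,0,0]]'
python3 -m pendant '[[1,0,0,0,0,0,0],[1,0,0,0,0,0,0],[1,0,0,0,0,0,0],[1,0,0,0,0,0,0],[1,0,0,0,0,0,0]]'
python3 -m pendant '[[1,0,0,0,0,0,0],[1,0,0,0,0,0,0],[1,0,0,0,0,0,0],[1,0,0,0,0,0,0],[1,0,0,0,0,0,0]]'
```

```text
time_s: 4.0
position: [0.5112, -0.2478, 0.2151]
tcp_rot: [[0.045, 0.999, -0.002], [0.999, -0.045, 0.001], [0.001, -0.002, -1.0]]
wrist_force: [0.0, 0.4, 0.9]
gripper_width: 0.088
time_s: 4.5
position: [0.5126, -0.2483, 0.2173]
tcp_rot: [[0.046, 0.999, 0.003], [0.999, -0.046, -0.001], [-0.001, 0.003, -1.0]]
wrist_force: [3.0, 0.0, 2.7]
gripper_width: 0.0516
time_s: 5.0
position: [0.5128, -0.2484, 0.2173]
tcp_rot: [[0.046, 0.999, 0.003], [0.999, -0.046, -0.001], [-0.001, 0.003, -1.0]]
wrist_force: [3.9, -0.0, 5.6]
gripper_width: 0.0356
```

Fully squeezed, with the faces 35.6 mm apart. Lifting and carrying to a hover to the left of the post.

```bash
python3 -m pendant '[[1,0,0,-1,0,0,0],[1,0,0,-2.5,0,0,0],[1,0,0,-4,0,0,0],[1,0,0,-4,0,0,0],[1,0,0,-2.5,0,0,0]]'
python3 -m pendant '[[1,2,0,0,0,0,0],[1,4,0.5,0,0,0,0],[1,4,0.5,0,0,0,0],[1,4,0.5,0,0,0,0],[1,4,0.5,0,0,0,0]]'
python3 -m pendant '[[1,4,0,0,0,0,0],[1,4,0,0,0,0,0],[1,4,0,0,0,0,0],[1,2,0,0,0,0,0],[1,0,0,0,0,0,0]]'
python3 - <<'E'
from h import *
cap('wrist','w3');cap('side','sd3');cap('scene','sc3')
go(.540,.078,.300,-2.6)
crop('side0','x',0,0,10,10,1)
p=[proj('sd3',(.63,.05,.12)),proj('sc3',(.63,.05,.12))];print(p)
a=[cv2.resize(cv2.imread(f'pics/{f}.png')[int(v)-75:int(v)+75,int(u)-50:int(u)+50],None,fx=4,fy=4,interpolation=2) for f,(u,v) in zip(('sd3','sc3'),p)]
cv2.imwrite('pics/c3.png',np.hstack(a))
E
```

```text
time_s: 5.5
position: [0.5106, -0.2486, 0.3586]
tcp_rot: [[0.047, 0.999, -0.001], [0.999, -0.047, 0.0], [0.0, -0.001, -1.0]]
wrist_force: [1.5, -0.4, -1.7]
gripper_width: 0.0357
time_s: 6.0
position: [0.5386, -0.0681, 0.3559]
tcp_rot: [[0.047, 0.999, -0.004], [0.999, -0.047, -0.0], [-0.0, -0.004, -1.0]]
wrist_force: [0.4, -0.6, -2.7]
gripper_width: 0.0357
time_s: 6.5
position: [0.5452, 0.0741, 0.3555]
tcp_rot: [[0.04, 0.999, -0.004], [0.999, -0.04, 0.0], [0.0, -0.004, -1.0]]
wrist_force: [0.2, -0.3, -2.0]
gripper_width: 0.0353
t 6.65 p [0.5457 0.0691 0.356 ] yaw -2.72 tilt [-0.002  -0.0013 -1.    ] F [-0.2 -0.5 -1.8] w 0.03558245836609823
tool shift cm [ 0.87 -0.6   5.6 ] then az rad -0.0021
[(np.float64(358.0), np.float64(206.0)), (np.float64(308.3), np.float64(247.2))]
```

View pics/c3.png

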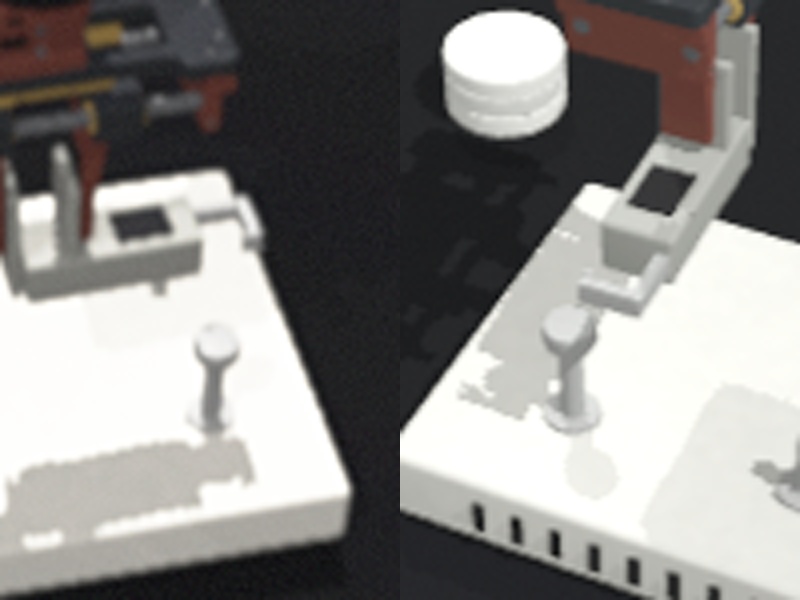

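The crop shows the hook fully out and the probe level. The nose's top right corner is at about (200,237) on the left panel and (607,222) on the right. The hook finger end is at (262,240) and (582,280). I'll check the held pose by triangulation.

```bash
python3 - <<'E'
from h import *
S=lambda u,v:('sd3',358-50+(u+.5)/4-.5,206-75+(v+.5)/4-.5)
C=lambda u,v:('sc3',308-50+(u-400+.5)/4-.5,247-75+(v+.5)/4-.5)
print('nose TR',tri(S(200,237),C(607,222)))
print('nose BR',tri(S(200,272),C(605,262)))
print('hook corner top outer L',tri(S(240,197),C(640,298)))
print('hook R end outer top',tri(S(263,235),C(582,280)))
s=ctrl.state();p=np.array(s['position']);R=np.array(s['tcp_rot']);f=R[:,1];l=R[:,0]
for n,(u,v,z) in dict(noseTR=(85,-18,28),noseBR=(85,-18,0),hookL=(85+32,16,20),hookR=(85+32,-14,20)).items():
    X=p+(f*u+l*v)/1000;X[2]=p[2]-.217+z/1000;print(n,X.round(4),proj('sd3',X),proj('sc3',X))
for q in [S(200,237),C(607,222),S(263,235),C(582,280)]:print(np.round(q[1:],1))
E
```

```text
nose TR [0.6269 0.0518 0.1665]
nose BR [0.6276 0.0503 0.1426]
hook corner top outer L [0.66   0.0805 0.1593]
hook R end outer top [0.6607 0.052  0.1598]
noseTR [0.6297 0.0471 0.167 ] (np.float64(359.7), np.float64(191.0)) (np.float64(306.4), np.float64(227.2))
noseBR [0.6297 0.0471 0.139 ] (np.float64(358.9), np.float64(200.6)) (np.float64(306.7), np.float64(239.0))
hookL [0.6633 0.0795 0.159 ] (np.float64(369.5), np.float64(180.2)) (np.float64(316.8), np.float64(247.1))
hookR [0.6619 0.0495 0.159 ] (np.float64(373.8), np.float64(189.9)) (np.float64(300.9), np.float64(242.4))
[357.6 189.9]
[309.4 227.1]
[373.4 189.4]
[303.1 241.6]
```

```bash
python3 -m pendant '[[1,0.7,-0.4,1,0,0,0],[1,0,0,2.5,0,0,0],[1,0,0,2.5,0,0,0],[1,0,0,2,0,0,0],[1,0,0,0,0,0,0]]'
python3 -m pendant '[[1,0,0,0.6,0,0,0],[1,0,0,0.3,0,0,0],[1,0,0,0,0,0,0]]'
python3 - <<'E'
from h import *
cap('side','sd4');cap('scene','sc4')
go(.542,.0766,.2635,-2.6)
a=[cv2.resize(cv2.imread(f'pics/{f}.png')[v:v+75,u:u+100],None,fx=8,fy=8,interpolation=2)[:300+300] for f,u,v in (('sd4',305,180),('sc4',270,220))]
a=[cv2.resize(cv2.imread(f'pics/{f}.png')[v:v+60,u:u+80],None,fx=5,fy=5,interpolation=2) for f,u,v in (('sd4',310,190),('sc4',275,230))]
cv2.imwrite('pics/c4.png',np.hstack(a))
E
```

```text
time_s: 7.15
position: [0.541, 0.0768, 0.2735]
tcp_rot: [[0.048, 0.999, -0.006], [0.999, -0.048, -0.002], [-0.002, -0.006, -1.0]]
wrist_force: [-0.5, 0.0, -2.7]
gripper_width: 0.0356
time_s: 7.45
position: [0.5428, 0.0776, 0.2677]
tcp_rot: [[0.046, 0.999, 0.001], [0.999, -0.046, 0.0], [0.0, 0.001, -1.0]]
wrist_force: [0.7, 0.3, -1.5]
gripper_width: 0.0355
t 7.55 p [0.5429 0.0777 0.268 ] yaw -2.65 tilt [ 1.e-03  4.e-04 -1.e+00] F [-0.1  0.7 -1.8] w 0.03547243585017861
tool shift cm [-0.12 -0.09  0.45] then az rad -0.0008
```

View pics/c4.png

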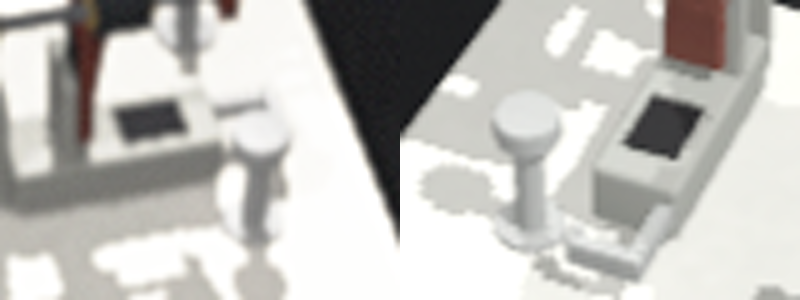

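The crop shows the hook just left of the post at deck level. On the right panel the nose's top right corner is at about (594,178), the hook finger end at (568,242) and the shank at x = 527. I'll compute the pocket's alignment with the shank.

```bash
python3 - <<'E'
from h import *
C=lambda u,v:('sc4',275+(u-400+.5)/5-.5,230+(v+.5)/5-.5)
S=lambda u,v:('sd4',310+(u+.5)/5-.5,190+(v+.5)/5-.5)
s=ctrl.state();p=np.array(s['position']);R=np.array(s['tcp_rot']);f=R[:,1];l=R[:,0]
u0=p[2]-.217
pr=lambda q,n:print(n,q,'fwd,left from TCP',((q-p)@f*1000).round(1),((q-p)@l*1000).round(1))
pr(onz(*C(594,178),u0+.028),'noseTR');pr(onz(*C(672,200),u0+.028),'noseTL')
pr(onz(*C(568,242),u0+.020),'hookRend outer top');pr(onz(*C(641,266),u0+.020),'hookL outer top')
pr(onz(*S(223,155),u0+.028),'noseTR side');
pr(tri(S(259,137),C(526,112)),'post head top')
pr(onz(*C(527,245),.045),'foot (front of shank)');pr(onz(*S(255,235),.045),'foot side front of shank')
E
```

```text
noseTR [0.6315 0.06   0.079 ] fwd,left from TCP 89.1 -13.7
noseTL [0.6321 0.091  0.079 ] fwd,left from TCP 88.3 17.3
hookRend outer top [0.6584 0.0601 0.071 ] fwd,left from TCP 116.0 -12.4
hookL outer top [0.6603 0.0894 0.071 ] fwd,left from TCP 116.5 17.0
noseTR side [0.623  0.0473 0.079 ] fwd,left from TCP 81.2 -26.8
post head top [0.632  0.0328 0.1036] fwd,left from TCP 90.9 -40.8
foot (front of shank) [0.6422 0.0364 0.045 ] fwd,left from TCP 100.8 -36.8
foot side front of shank [0.633  0.0272 0.045 ] fwd,left from TCP 92.1 -46.4
```

```bash
python3 -m pendant '[[1,0,-0.15,0.3,0,0,0],[1,0,0,0.15,0,0,0],[1,0,0,0,0,0,0]]'
python3 -m pendant '[[1,-0.7,0,0,0,0,0],[1,-0.7,0,0,0,0,0],[1,-0.6,0,0,0,0,0],[1,0,0,0,0,0,0]]'
python3 -m pendant '[[1,-0.5,0,0,0,0,0],[1,-0.5,0,0,0,0,0],[1,0,0,0,0,0,0]]'
python3 - <<'E'
from h import *
cap('side','sd5');cap('scene','sc5')
go(.542,.0351,.2635,-2.6)
a=[cv2.resize(cv2.imread(f'pics/{f}.png')[v:v+60,u:u+50],None,fx=8,fy=8,interpolation=2) for f,u,v in (('sd5',335,195),('sc5',275,235))]
cv2.imwrite('pics/c5.png',np.hstack(a))
E
```

```text
time_s: 7.85
position: [0.541, 0.0778, 0.2628]
tcp_rot: [[0.046, 0.999, -0.0], [0.999, -0.046, 0.0], [-0.0, -0.0, -1.0]]
wrist_force: [0.0, 0.7, -0.7]
gripper_width: 0.0358
time_s: 8.25
position: [0.5402, 0.0562, 0.263]
tcp_rot: [[0.048, 0.999, 0.0], [0.999, -0.048, -0.001], [-0.001, 0.0, -1.0]]
wrist_force: [-0.7, 0.6, -2.2]
gripper_width: 0.0355
time_s: 8.55
position: [0.5398, 0.0469, 0.2629]
tcp_rot: [[0.047, 0.999, -0.0], [0.999, -0.047, -0.0], [-0.0, 0.0, -1.0]]
wrist_force: [-1.4, -0.5, -1.8]
gripper_width: 0.0357
t 8.65 p [0.5398 0.0477 0.2629] yaw -2.65 tilt [-0.e+00  1.e-04 -1.e+00] F [-0.3  0.2 -1.7] w 0.03550333959710656
tool shift cm [-1.25  0.28 -0.06] then az rad -0.001
```

View pics/c5.png

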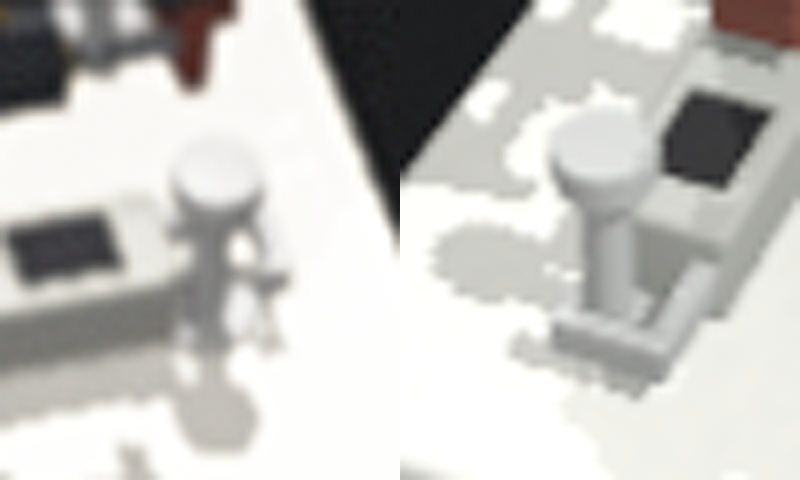

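The shank at (605,270) on the right panel is inside the pocket, past the barb, and there is no contact force. About 10 mm of sideways travel remains, then I'll set the probe down on the deck.

```bash
python3 -m pendant '[[1,-0.4,0,0,0,0,0],[1,-0.3,0,0,0,0,0],[1,-0.2,0,0,0,0,0],[1,0,0,0,0,0,0]]'
python3 -m pendant '[[1,0,0,0.1,0,0,0],[1,0,0,0,0,0,0],[1,0,0,0,0,0,0]]'
python3 - <<'E'
from h import *
cap('side','sd6');cap('scene','sc6')
go(.540,.0385,.2615,-2.6)
a=[cv2.resize(cv2.imread(f'pics/{f}.png')[v:v+60,u:u+50],None,fx=8,fy=8,interpolation=2) for f,u,v in (('sd6',335,195),('sc6',275,235))]
cv2.imwrite('pics/c6.png',np.hstack(a))
E
```

```text
time_s: 9.05
position: [0.5394, 0.0384, 0.2629]
tcp_rot: [[0.047, 0.999, -0.0], [0.999, -0.047, -0.0], [-0.0, -0.0, -1.0]]
wrist_force: [0.5, 0.1, -1.7]
gripper_width: 0.0358
time_s: 9.35
position: [0.5395, 0.0387, 0.2622]
tcp_rot: [[0.046, 0.999, 0.0], [0.999, -0.046, 0.0], [0.0, 0.0, -1.0]]
wrist_force: [-1.6, -1.2, 3.6]
gripper_width: 0.0355
t 9.45 p [0.5395 0.0388 0.2622] yaw -2.64 tilt [ 4.e-04  1.e-04 -1.e+00] F [-1.1 -1.4  5. ] w 0.035475062691697125
tool shift cm [-0.02  0.05  0.07] then az rad -0.0006
```

View pics/c6.png

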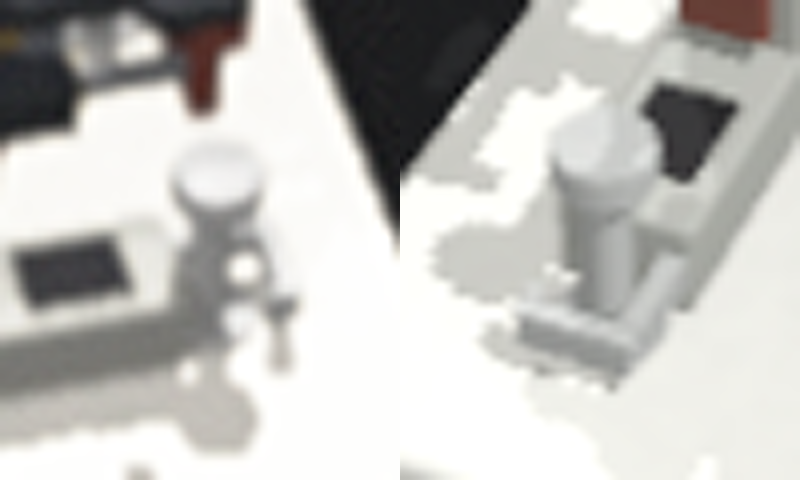

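The probe rests on the deck (about 6 N upward) with the shank centred in the pocket. Releasing.

```bash
python3 -m pendant '[[0,0,0,0,0,0,0],[0,0,0,0,0,0,0],[-0.4,0,0,0,0,0,0],[-1,0,0,0,0,0,0],[-1,0,0,0,0,0,0]]'
python3 -m pendant '[[-1,0,0,0,0,0,0],[-1,0,0,0,0,0,0],[-1,0,0,0,0,0,0],[-1,0,0,0,0,0,0]]'
python3 - <<'E'
from h import *
cap('side','sd7');cap('scene','sc7')
go(.540,.0385,.2615,-2.6)
a=[cv2.resize(cv2.imread(f'pics/{f}.png')[v:v+80,u:u+70],None,fx=5.7,fy=5.7,interpolation=2) for f,u,v in (('sd7',305,185),('sc7',275,220))]
cv2.imwrite('pics/c7.png',np.hstack(a))
E
```

```text
time_s: 9.95
position: [0.5395, 0.0391, 0.2618]
tcp_rot: [[0.046, 0.999, 0.001], [0.999, -0.046, 0.0], [0.0, 0.001, -1.0]]
wrist_force: [0.8, -0.4, 0.7]
gripper_width: 0.0642
time_s: 10.35
position: [0.5395, 0.0388, 0.2619]
tcp_rot: [[0.046, 0.999, 0.0], [0.999, -0.046, -0.0], [-0.0, 0.0, -1.0]]
wrist_force: [-0.7, -0.6, 0.7]
gripper_width: 0.0878
t 10.45 p [0.5394 0.0389 0.2619] yaw -2.64 tilt [ 0.  0. -1.] F [ 0.  -0.6  0.1] w 0.08776531625284371
tool shift cm [-0.03  0.06  0.04] then az rad -0.0006
```

View pics/c7.png

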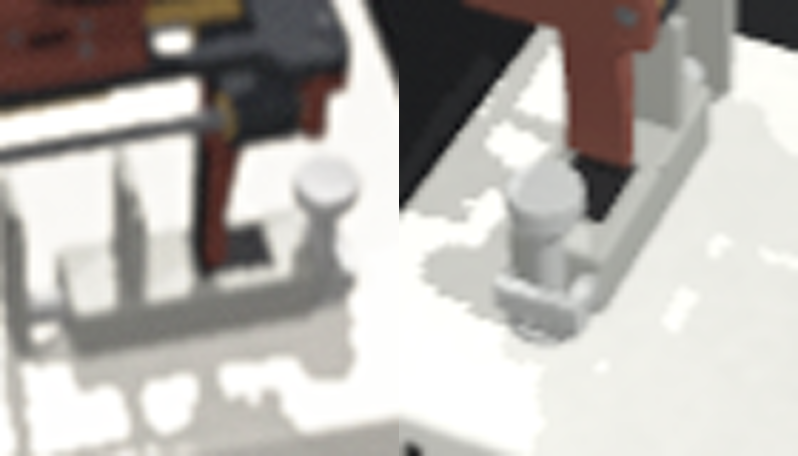

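Hook and nose are now clamped on the shank, at (325,265) on the left panel and (540,290) on the right, and both fingers are clear of the tabs. Retreating straight up.

```bash
python3 -m pendant '[[-1,0,0,-0.5,0,0,0],[-1,0,0,-1,0,0,0],[-1,0,0,-2,0,0,0],[-1,0,0,-3,0,0,0],[-1,0,0,-4,0,0,0]]'
python3 -m pendant '[[-1,0,0,-4,0,0,0],[-1,0,-1,-2,0,0,0],[-1,0,0,0,0,0,0],[-1,0,0,0,0,0,0],[-1,0,0,0,0,0,0]]'
python3 - <<'E'
from h import *
cap('side','sd8');cap('scene','sc8')
go(.540,.0385,.42,-2.6)
a=[cv2.imread('pics/sd8.png')[140:440,230:480],cv2.imread('pics/sc8.png')[150:450,150:400]]
b=[cv2.resize(cv2.imread(f'pics/{f}.png')[v:v+60,u:u+80],None,fx=5,fy=5,interpolation=2) for f,u,v in (('sd8',300,195),('sc8',275,220))]
cv2.imwrite('pics/c8.png',np.vstack([np.hstack(b),cv2.resize(np.hstack(a),(800,300))[:, :]]))
E
```

```text
time_s: 10.95
position: [0.5388, 0.0388, 0.3677]
tcp_rot: [[0.046, 0.999, -0.002], [0.999, -0.046, -0.001], [-0.001, -0.002, -1.0]]
wrist_force: [0.2, 0.1, 0.2]
gripper_width: 0.0877
time_s: 11.45
position: [0.5291, 0.0394, 0.426]
tcp_rot: [[0.046, 0.999, -0.002], [0.999, -0.046, -0.0], [-0.0, -0.002, -1.0]]
wrist_force: [0.9, -0.0, 0.2]
gripper_width: 0.0877
t 11.55 p [0.5292 0.0393 0.4258] yaw -2.64 tilt [-2.e-03 -8.e-04 -1.e+00] F [ 0.5 -0.2  0.1] w 0.08774408382802511
tool shift cm [-0.03  1.08  0.57] then az rad -0.0007
```

View pics/c8.png

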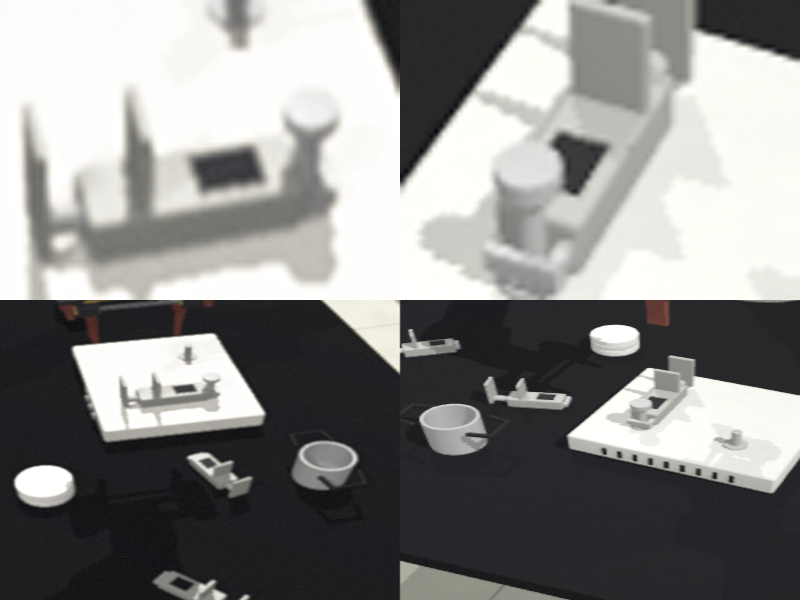

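The probe lies flat on the deck, clamped round the headed post between hook and nose. The bystanders are where they were and the robot is clear, so I'm handing in.

```bash
python3 -c "
from station import ctrl
print(ctrl.close_job())"
```

```text
the job is handed in; nothing more can be done
None
```

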